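# Power up the bench and start the board preheater

## Task

Get the bench ready to preheat the circuit board: first press down the raised end of the mains rocker switch until it has gone fully over, then push the extractor's mushroom button fully home, where it stays, and only then press the long start key of the preheater fully down and let it spring back up. Work with the fingertips only: pick nothing up, do not press the small round stop key, and leave the mains box and everything else where it stands.

Things in the scene. Friction and masses are not known exactly. Their poses are not given: they have to be found in the camera images.
- powerbox: switched mains box, grey plastic, 130 (its x) x 80 (its y) x 45 mm high, about 1 kg, standing loose on the bench on rough feet; origin at the centre of its underside, z up. A big black rocker switch in a bright metal bezel is set in its top, centred at x = -25 mm, y = 0; two round white flush sockets lie at x = +36 mm
- rocker (a joint): tilt of the rocker switch, rad: about 0 = off as found (its end towards the sockets, +x of the mains box, stands raised), 0.40 = fully on (that end down and level). The rocker is 56 mm long (x of the box), 32 mm wide, pivoting about y 52 mm above the bench. No spring: it stays where left; 3 to 5 N down on the end moves it
- rocker_on_end (a point): middle of the top face of the rocker's raised (on) end, 18 mm from the pivot line: about 59 mm above the bench when off, 52 mm when fully on, level then. The outer edge of that end, 10 mm farther on, stands 63 mm above the bench when off. When on, the face is still 5 mm above the bezel round it. Moves with the rocker
- extractor: fume extractor, grey box fixed to the bench, 150 (its x) x 140 (its y) x 80 mm high, with a round intake grille (90 mm across, up to 86 mm high) on the rear of its top and a mushroom push button at the front of its top (x = -49 mm, y = 0); origin at the centre of its underside, z up, -x is its front
- fan_button (a joint): how far the extractor's button is pushed in, m: about 0 = out, as found (at most 1 mm in), 0.008 = fully home. It has no spring: it stays where it is pushed; it needs about 4 N straight down
- fan_button_top (a point): top centre of the mushroom button (grey plastic, head 34 mm across), about 106 mm above the bench when out, 98 mm when home; the collar round it ends at 86 mm. It moves with the button
- preheater: board preheater, dark steel box fixed to the bench, 200 (its x) x 160 (its y) x 45 mm high, with an aluminium plate (130 x 140 mm, top at 55 mm) on its rear part and a grey strip with two white keys along its front (-x) edge; origin at the centre of its underside, z up. The plate is cold
- start_key (a joint): how far the start key is pressed, m: 0 = up, 0.005 = fully down. It springs back; about 1.5 N starts it, 5 N holds it fully down
- start_key_top (a point): top centre of the start key, the long bar key: 22 mm (x of the preheater) x 50 mm (y), at x = -72, y = +38 mm of the preheater, its top 55 mm above the bench when up, 50 mm when down, the strip round it is at 46.5 mm. It moves with the key
- stop_key (a joint): how far the stop key is pressed, m: 0 = up, 0.005 = fully down (5 N); it springs back. Not to be pressed
- stop_key_top (a point): top centre of the stop key, small and round, 18 mm across, at x = -72, y = -50 mm of the preheater, top 54 mm above the bench
- board: green circuit board, 90 x 70 mm, 4 mm thick, parts on it up to 7 mm, lying loose on the preheater's aluminium plate; origin at the centre of its underside
- spool: spool of solder standing upright on the bench near the mains box, 54 mm across, 50 mm high, about 0.3 kg; origin at the centre of its underside
- cleaner: round black tip cleaner pot with copper wool on top, 80 mm across, up to 67 mm high, on the bench behind the extractor; origin at the centre of its underside
- screwdriver: screwdriver lying on the bench in front of the mains box, 170 mm long, at most 30 mm thick; origin within it on the bench, x along it towards the tip
There are look-alikes about, which are no part of the job. Several things have the shape of the board; the one meant has the colours described above. Several things look just like the powerbox: the one meant starts nearest to the robot's base.

How it is judged (in metres and radians):
On the way, in this order (a step that is already met when the one before it is completed fails the run):
1. the mains rocker is fully over to on (value of joint rocker above 0.34 rad), for 0.1 s.
2. the extractor's button is fully home (value of joint fan_button above 0.0065 m), for 0.1 s.
3. the preheater's start key is fully down (value of joint start_key above 0.004 m), for 0.05 s.
At the end, for the whole second after the job is handed in: Rocker beyond 0.34 of 0.40 rad, extractor button beyond 6.5 of 8 mm in, start and stop keys up (within 1 mm), mains box within 30 mm, board within 10 mm and spool, cleaner and screwdriver within 20 mm of where they stood, all at rest (value of joint rocker above 0.34 rad and value of joint fan_button above 0.0065 m and value of joint each of start_key, stop_key below 0.001 m and not (distance of powerbox from where it was at the start of the episode above 0.03 m) and not (distance of board from where it was at the start of the episode above 0.01 m) and not (distance of spool from where it was at the start of the episode above 0.02 m) and not (distance of cleaner from where it was at the start of the episode above 0.02 m) and not (distance of screwdriver from where it was at the start of the episode above 0.02 m) and linear speed of each of powerbox, board, spool, cleaner, screwdriver below 0.02 m/s); the robot touches nothing.
It fails at once if the extractor's button is pushed before the mains rocker is on (value of joint fan_button above 0.003 m and value of joint rocker below 0.34 rad).
It fails at once if the start key is pressed before the mains and the extractor are on (value of joint start_key above 0.0025 m and (value of joint rocker below 0.34 rad or value of joint fan_button below 0.0065 m)).
It fails at once if the stop key is pressed (value of joint stop_key above 0.0025 m).
It fails at once if the mains box is lifted, tipped or shoved away (height (world z) of powerbox above 0.012 m or angle between powerbox's own z axis and vertical above 0.2 rad or distance of powerbox from where it was at the start of the episode above 0.03 m).
It fails at once if the circuit board, the spool, the cleaner or the screwdriver is moved or lifted (distance of board from where it was at the start of the episode above 0.01 m or distance of any of spool, cleaner, screwdriver from where it was at the start of the episode above 0.02 m).
It also fails if it takes over 54 s, if anything falls off the work surface, if the arm or the gripper's body presses on something with over 40 N, if the wrist force passes 120 N, or if a joint passes its speed limit or range.

## Robot

A 6-joint arm with a two-finger parallel gripper is mounted at the origin on the work surface. World frame = base frame: x ahead of the robot, y to its left, z up, the work surface at z = 0. Lengths are in mm, angles in degrees, forces in N, time in s.
With the tool pointing down it reaches from about 350 to 850 mm from the base axis. Payload 8.1 kg.
Tool frame: the origin (TCP) lies midway between the tips of the shut fingers; the grasp point (between the pads) lies 19 mm behind it (r.pinch_z is the distance from the TCP to the grasp point, in mm); z points along the fingers, y is the line along which they close (so a half turn about z gives the same grasp; the last joint's range is limited). The gripper opens to 85 mm and grips with 20 to 120 N. Pads are 22 mm wide; open, the fingers measure 114 mm over their backs; the gripper's body (76 mm by 85 mm) begins 54 mm behind the grasp point. The pads swing forward as they close: fully open they stand 13 mm farther back than shut.
Start: joints at [60.94, 7.471, 85.268, -0, 87.261, -4.893], TCP at [245.622, 547.426, 231.292] pointing down, gripper open.
Joint ranges: [-169.43, 169.43], [-51.17, 129.36], [1.28, 143.12], [-76.62, 256.62], [0, 156.53], [-152.29, 152.29]. Speed limits (degrees/s): [136.94, 136.94, 159.86, 180, 180, 180].

## Interface

Orientations are given as [roll, pitch, yaw] about the fixed x, y, z axes, in that order (R = Rz(yaw) Ry(pitch) Rx(roll)).
In Python, from bench import r gives the robot as it stands.
- The arm moves only by the shell command python3 -m jog 'ROWS' [OPENING] [FORCE]. ROWS is JSON, one flat list of numbers, 6 for each row, row after row: the shift along the tool's x, y, z in m, then the turn, a rotation vector about the tool's x, y, z in rad. A call has 1 to 8 rows; each row is the pose to reach, as a shift and turn from the pose commanded when the call began, along the tool's axes at that moment; what a row does not reach only later rows make up. A row lasts 1/8 s, in which the tool goes at most 62.5 mm and 10.7 degrees, less where a joint would pass 70% of its speed; a pose out of reach is approached as far as the arm can. A call with a gripper value outside its range is refused whole. OPENING is the opening, from -1 (shut) to 1 (fully open), set as the call begins (- or left out, the last holds). The fingers move at their own pace and stop on an object; FORCE is the grip in N (left out, the last holds). Time passes only in rows, so rows that repeat a pose let the fingers close. It gives the time, the measured TCP pose, the force, the opening and the grip force at its end, in the units of the state.
- r.sense(): the state, without advancing time (a new reading comes with each control period).
- r.snapshot(name): name is "side" or "top" or "wrist"; returns a dict with "pixels" (480x640x3 uint8, red, green, blue), "range_z" (480x640 float32, mm along the optical axis (not along the pixel's ray), 0 where there is no reading), "K" (3x3 intrinsics, pixels), "rvec" (rotation vector, rad) and "tvec" (3), from world to camera coordinates, as OpenCV has them. Camera axes: x right, y down, z forward; pixel columns grow to the right and rows downward; lengths in mm; the calibration is good to about 2 mm. A picture is of the moment at which its call begins.
- r.hand_in(): hands the job in; it is judged then, once.
Trained networks look in a picture, given as the dict that the camera call returned (one of the last four; its "shot" number tells which), for a name from the list of things; names that differ only in an ending like _2 or _b are one class to them, and where a whole thing is asked for, a point or a joint stands for the part that bears it (a point fixed in the world has none). Each returns a list of dicts, best first, with "score" (0 to 1); they miss things now and then, are a little off and sometimes report something else, mostly with a low value. They report only what shows in the picture. A call takes as long as a camera call. They do not tell look-alikes from the thing itself.
- r.look_for(picture, target): "bbox" ([left, top, right, bottom] in pixels, round what is visible of it).
- r.outline_of(picture, target): "region" (480x640 bool, what is visible of it) and "bbox" ([left, top, right, bottom] in pixels, round what is visible of it).
The state is a dict: "time": time; "joint_pos": joint angles; "qd": joint speeds; "joint_efforts": joint torques, N m; "tool_pos": TCP position; "tcp_rot": TCP orientation; "ft_force": force on the tool from outside, world axes, zero at the start; "wrist_torque": the same for the moment, N m; "finger_gap": finger opening in mm; "grip_force": force on a finger pad.
Only numpy, scipy, OpenCV 4.12 (cv2) and the standard library are available. Lean on these libraries where they do the work, as an engineer would, in place of code of your own. Each camera call takes 0.05 s, during which the arm holds its last target. There are 200 camera calls.

## Working session

There is one attempt and no reset: what is moved stays moved. The work goes in short steps, Python scripts to look and compute and a shell command to move; the robot and the scene stay as the last step left them, time stands still between calls to the robot, and variables do not carry over. Pictures are saved under pics/ and viewed, at most 10 in all, crops included, and the job is handed in when it is done.

```bash
mkdir -p pics; cat > h.py <<'E'
import numpy as np, cv2
from bench import r
def world(p):
    """HxWx3 world points in mm"""
    z=p["range_z"].astype(float); K=np.array(p["K"]); R,_=cv2.Rodrigues(np.array(p["rvec"],float)); t=np.array(p["tvec"],float).ravel()
    v,u=np.indices(z.shape)
    c=np.stack([(u-K[0,2])/K[0,0]*z,(v-K[1,2])/K[1,1]*z,z],-1)
    W=(c-t)@R; W[z==0]=np.nan
    return W
def save(p,n): cv2.imwrite(f"pics/{n}.png",p["pixels"][:,:,::-1])
E
python3 - <<'E'
from h import *
p=r.snapshot("top"); save(p,"top1"); np.savez("top1.npz",**{k:p[k] for k in("pixels","range_z","K","rvec","tvec")})
W=world(p)
for n in["powerbox","rocker_on_end","fan_button","fan_button_top","extractor","start_key","stop_key","preheater","board","spool","cleaner","screwdriver"]:
    for d in r.outline_of(p,n)[:4]:
        q=W[d["region"]]; q=q[~np.isnan(q[:,0])]
        print(n,round(d["score"],2),np.round(d["bbox"]),np.round(np.median(q,0)) if len(q) else None)
s=r.sense();print(s)
E
```

```text
powerbox 0.73 [204. 156. 264. 204.] [791. 132.  46.]
powerbox 0.71 [262. 238. 309. 296.] [580.   6.  47.]
powerbox 0.6 [308. 155. 365. 202.] [ 800. -122.   46.]
rocker_on_end 0.73 [232. 177. 256. 193.] [786. 111.  55.]
rocker_on_end 0.63 [159. 283. 176. 300.] [518. 274. 106.]
rocker_on_end 0.6 [273. 266. 294. 289.] [556.  12.  55.]
rocker_on_end 0.56 [153. 204. 188. 238.] [694. 284.  54.]
fan_button 0.73 [160. 288. 173. 299.] [517. 274. 106.]
fan_button_top 0.55 [161. 285. 175. 301.] [518. 274. 105.]
extractor 0.73 [132. 234. 207. 306.] [566. 274.  81.]
start_key 0.61 [373. 298. 386. 310.] [ 487. -217.   56.]
stop_key 0.6 [410. 303. 420. 311.] [ 482. -306.   54.]
preheater 0.84 [360. 236. 429. 320.] [ 536. -245.   52.]
preheater 0.63 [133. 236. 206. 308.] [566. 274.  82.]
board 0.72 [448. 232. 484. 270.] [ 614. -448.    5.]
board 0.67 [384. 241. 416. 283.] [ 590. -271.   60.]
board 0.61 [455. 292. 482. 334.] [ 466. -450.    5.]
board 0.32 [135. 236. 206. 309.] [566. 274.  82.]
spool 0.6 [277. 212. 300. 237.] [688.   2.  51.]
cleaner 0.75 [155. 206. 190. 236.] [694. 282.  54.]
screwdriver 0.78 [248. 300. 315. 329.] [463. -13.  23.]
{'time': 0.65, 'joint_pos': array([ 6.09401827e+01,  7.46906376e+00,  8.52676666e+01, -1.42096310e-03,
        8.72615449e+01, -4.89331406e+00]), 'qd': array([-0.00242425, -0.01021534, -0.11251585, -0.07657229,  0.00478722,
        0.01555767]), 'joint_efforts': array([-9.44899148e-05, -5.69054961e+01, -5.00690603e+01, -1.03891623e-04,
        1.02729664e-03,  2.35415774e-05]), 'tool_pos': array([245.62705683, 547.42534212, 231.3154386 ]), 'tcp_rot': array([1.79998403e+02, 1.56129468e-03, 1.55833565e+02]), 'ft_force': array([-0.23442731,  0.62314735, -0.4730555 ]), 'wrist_torque': array([ 0.00314773,  0.0002188 , -0.0304201 ]), 'grip_force': 0.0, 'finger_gap': 85.36875082490472}
```

View pics/top1.png

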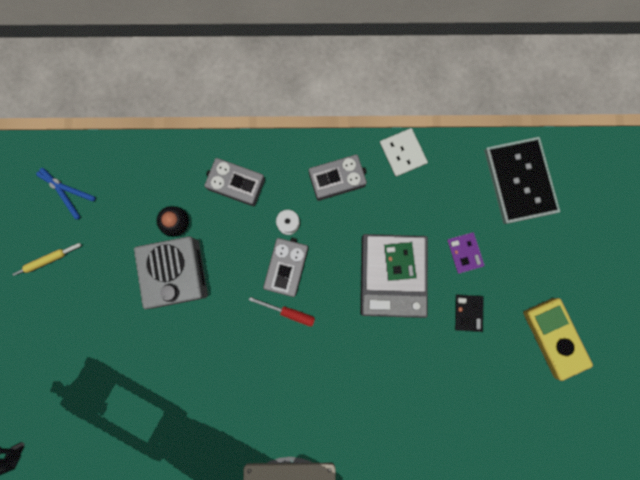

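Three mains-box look-alikes show at (235,181), (337,177) and (285,267). The last one, at about (580,6) mm, is nearest to the base at 580 mm, against about 800 mm for the others, so it is the one meant. I'll measure it and confirm in a crop.

```bash
python3 - <<'E'
from h import *
p=dict(np.load("top1.npz")); W=world(p)
im=p["pixels"][225:335,225:335,::-1]; cv2.imwrite("pics/crop1.png",cv2.resize(im,(590,590),interpolation=cv2.INTER_CUBIC))
def rect(b,lo,hi,name):
    q=W[b[1]:b[3],b[0]:b[2]].reshape(-1,3); q=q[(q[:,2]>lo)&(q[:,2]<hi)]
    c,s,a=cv2.minAreaRect(q[:,:2].astype(np.float32)); print(name,len(q),np.round(c,1),np.round(s,1),round(a,1),"z",np.round(np.percentile(q[:,2],[5,50,95]),1),"mean",q[:,:2].mean(0).round(1))
rect((258,234,312,300),38,75,"box")
rect((262,255,304,296),50.5,75,"rocker hi")
rect((262,255,304,296),56,75,"rocker raised")
rect((150,275,185,310),97,115,"button")
rect((125,228,212,312),70,120,"extractor")
rect((362,290,400,318),51.5,65,"start")
rect((402,296,426,318),51,65,"stop")
rect((355,230,432,322),38,70,"preheater")
E
```

```text
box 1719 [578.8   6.9] [ 80.2 129.6] 74.9 z [42.4 46.9 57.4] mean [578.1   6.6]
rocker hi 322 [564.4  17. ] [56.3 81.3] 73.1 z [50.9 54.5 63.2] mean [556.   12.6]
rocker raised 126 [557.7  11.7] [31.7 50.9] 76.3 z [56.4 58.6 64.3] mean [568.9   9. ]
button 174 [518.6 275.4] [33.5 29.8] 89.3 z [102.  105.5 109.6] mean [518.7 274.8]
extractor 3748 [567.3 285.1] [150.5 141.6] 10.6 z [77.  82.  90.4] mean [566.2 282. ]
start 206 [ 491.5 -225.8] [84.6 57.3] 89.5 z [52.1 56.  59. ] mean [ 487.5 -221.7]
stop 60 [ 482.2 -305.9] [36.7 55.9] 9.3 z [51.2 53.6 57.9] mean [ 482.7 -305.8]
preheater 5358 [ 556.6 -260.8] [161.1 200.3] 87.7 z [43.4 54.6 61.7] mean [ 554.9 -258.9]
```

View pics/crop1.png

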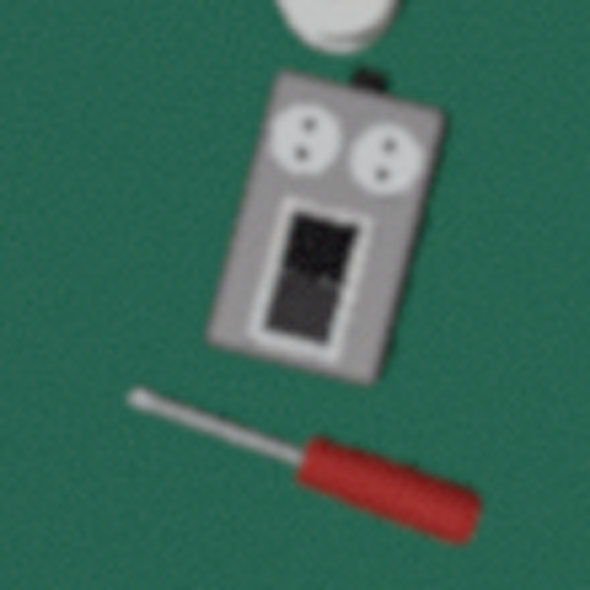

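The crop confirms it: the sockets are on the far side, the spool is behind, and the screwdriver is in front. The measured size of 80x130 mm and the rocker spot both fit the description. In world mm the targets are:

| Target | Position | Yaw |
|---|---|---|
| Rocker on-end | (572, 8.7) | box -15° |
| Button | (518.7, 275) | – |
| Start key | (486.5, -219.5) | preheater -2° |

Next I shut the fingers and go above the rocker. That is a tool shift of about (-0.518, -0.358), with a turn of -0.16 about tool z.

```bash
python3 -m jog '[-0.02,-0.014,0,0,0,0, -0.05,-0.035,0,0,0,0, -0.085,-0.059,0,0,0,0, -0.12,-0.083,0,0,0,0, -0.155,-0.107,0,0,0,0, -0.19,-0.131,0,0,0,0, -0.225,-0.155,0,0,0,0, -0.26,-0.18,0,0,0,0]' -1 40
python3 -m jog '[-0.035,-0.024,0.01,0,0,-0.02, -0.07,-0.048,0.03,0,0,-0.04, -0.105,-0.072,0.05,0,0,-0.06, -0.14,-0.096,0.07,0,0,-0.08, -0.175,-0.12,0.09,0,0,-0.1, -0.21,-0.144,0.11,0,0,-0.12, -0.24,-0.165,0.12,0,0,-0.14, -0.258,-0.178,0.125,0,0,-0.16]'
python3 -m jog '[0,0,0,0,0,0,0,0,0,0,0,0]'
```

```text
time: 1.65
tool_pos: [409.8, 275.6, 231.6]
tcp_rot: [180.0, 0.0, 155.8]
ft_force: [0.7, 0.1, -0.4]
finger_gap: -0.1
grip_force: 0.0
time: 2.65
tool_pos: [571.9, 7.0, 105.4]
tcp_rot: [-180.0, -0.1, 165.0]
ft_force: [-0.1, 0.6, -0.3]
finger_gap: -0.2
grip_force: 0.0
time: 2.9
tool_pos: [571.4, 9.3, 106.4]
tcp_rot: [180.0, -0.0, 165.0]
ft_force: [-0.2, 0.3, -0.1]
finger_gap: -0.3
grip_force: 0.0
```

The tool is within 1 mm of the target. I descend to about 66 mm, then slowly in steps.

```bash
python3 -m jog '[0,0,0.01,0,0,0, 0,0,0.02,0,0,0, 0,0,0.03,0,0,0, 0,0,0.037,0,0,0, 0,0,0.04,0,0,0]'
python3 -m jog '[0,0,0.002,0,0,0, 0,0,0.004,0,0,0, 0,0,0.006,0,0,0, 0,0,0.008,0,0,0, 0,0,0.009,0,0,0, 0,0,0.01,0,0,0]'
python3 -m jog '[0,0,0.001,0,0,0, 0,0,0.002,0,0,0, 0,0,0.003,0,0,0]'
```

```text
time: 3.52
tool_pos: [571.2, 8.8, 65.4]
tcp_rot: [-180.0, -0.1, 165.0]
ft_force: [-1.0, -0.4, 0.7]
finger_gap: 0.1
grip_force: 0.0
time: 4.28
tool_pos: [572.2, 8.7, 56.7]
tcp_rot: [180.0, 0.1, 165.0]
ft_force: [2.9, 0.4, 3.9]
finger_gap: 0.0
grip_force: 1.6
time: 4.65
tool_pos: [571.8, 8.7, 53.3]
tcp_rot: [180.0, 0.0, 165.0]
ft_force: [2.2, -0.3, 2.3]
finger_gap: -0.0
grip_force: 1.7
```

```bash
python3 -m jog '[0,0,0.001,0,0,0, 0,0,0.0015,0,0,0, 0,0,0.002,0,0,0, 0,0,0.002,0,0,0]'
python3 -m jog '[0,0,0.0007,0,0,0, 0,0,0.0012,0,0,0, 0,0,0.0012,0,0,0]'
```

```text
time: 5.15
tool_pos: [571.8, 8.8, 52.0]
tcp_rot: [180.0, 0.0, 165.0]
ft_force: [-0.6, -1.0, 9.1]
finger_gap: 0.3
grip_force: 4.6
time: 5.52
tool_pos: [571.9, 8.8, 51.8]
tcp_rot: [-180.0, 0.0, 165.0]
ft_force: [-5.7, 0.3, 18.5]
finger_gap: 0.4
grip_force: 9.1
```

The force rose to 18 N with the tip stopped at 51.8 mm, so the rocker is on its end stop. I lift, move towards the button and check the rocker from the top camera.

```bash
python3 -m jog '[0,0,-0.01,0,0,0, 0,0,-0.03,0,0,0, 0,0,-0.055,0,0,0, 0,0,-0.075,0,0,0, 0,0,-0.085,0,0,0]'
python3 -m jog '[0.01,0.02,0,0,0,0, 0.027,0.055,0,0,0,0, 0.045,0.09,0,0,0,0, 0.062,0.125,0,0,0,0, 0.08,0.16,0,0,0,0, 0.097,0.195,0,0,0,0, 0.112,0.227,0,0,0,0, 0.12,0.243,0,0,0,0]'
python3 -m jog '[0,0,0,0,0,0, 0,0,0,0,0,0]'
python3 - <<'E'
from h import *
p=r.snapshot("top"); save(p,"top2"); W=world(p)
c=np.array([578.8,6.9]);a=np.radians(-15.1);ux=np.array([np.cos(a),np.sin(a)]);uy=np.array([-ux[1],ux[0]])
d=W[:,:,:2]-c;X=d@ux;Y=d@uy
for x in(-45,-35,-25,-15,-7,2): 
    m=(abs(X-x)<5)&(abs(Y)<10)&(W[:,:,2]>30); print(x,np.nanmedian(W[:,:,2][m]).round(1),m.sum())
m=(W[:,:,2]>38)&(W[:,:,2]<75)&(abs(X)<85)&(abs(Y)<60); print(cv2.minAreaRect(W[m][:,:2].astype(np.float32)))
cv2.imwrite("pics/crop2.png",cv2.resize(p["pixels"][225:335,130:320,::-1],(760,440),interpolation=cv2.INTER_CUBIC))
E
```

```text
time: 6.15
tool_pos: [572.3, 8.7, 137.0]
tcp_rot: [180.0, 0.1, 165.0]
ft_force: [0.6, -0.3, -0.1]
finger_gap: 0.2
grip_force: 0.0
time: 7.15
tool_pos: [517.8, 275.9, 134.7]
tcp_rot: [-180.0, -0.0, 165.1]
ft_force: [0.6, -1.4, -0.4]
finger_gap: 0.1
grip_force: 0.0
time: 7.4
tool_pos: [518.8, 273.4, 134.9]
tcp_rot: [-180.0, -0.0, 165.0]
ft_force: [-0.8, -0.5, 0.9]
finger_gap: -0.1
grip_force: 0.0
-45 60.7 35
-35 57.3 34
-25 53.6 34
-15 52.7 32
-7 51.9 32
2 51.1 34
((588.5205688476562, 4.236824035644531), (80.17839050292969, 149.7954864501953), 74.85384368896484)
```

View pics/crop2.png

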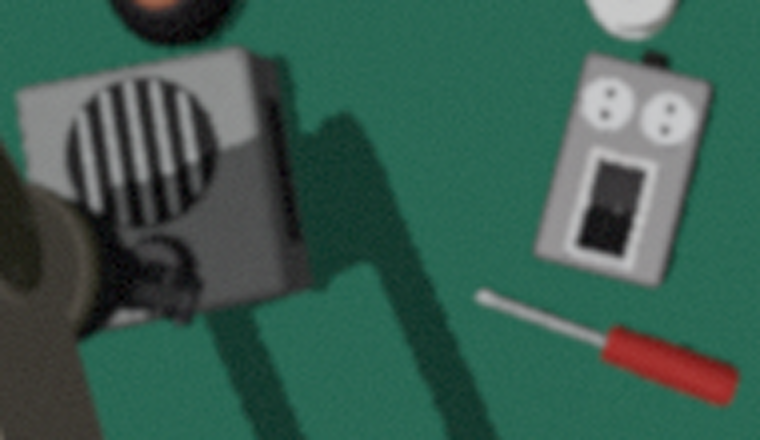

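The rocker is over: the socket side is level at about 52 mm, the other end is raised to about 61 mm, and the box has stayed put. In the crop the shut fingers are over the button at (165,265). I push it from 106 to 98 mm.

```bash
python3 -m jog '[0,0,0.01,0,0,0, 0,0,0.02,0,0,0, 0,0,0.025,0,0,0, 0,0,0.027,0,0,0, 0,0,0.029,0,0,0, 0,0,0.031,0,0,0, 0,0,0.033,0,0,0]'
python3 -m jog '[0,0,0.001,0,0,0, 0,0,0.002,0,0,0, 0,0,0.003,0,0,0, 0,0,0.004,0,0,0]'
python3 -m jog '[0,0,0.0005,0,0,0, 0,0,0.001,0,0,0, 0,0,0.0012,0,0,0]'
```

```text
time: 8.32
tool_pos: [518.8, 274.7, 102.6]
tcp_rot: [180.0, 0.0, 165.0]
ft_force: [-2.7, -0.4, 4.5]
finger_gap: -0.1
grip_force: 1.9
time: 8.82
tool_pos: [518.8, 274.6, 98.2]
tcp_rot: [180.0, 0.0, 165.0]
ft_force: [-1.3, -0.5, 4.1]
finger_gap: 0.1
grip_force: 1.9
time: 9.2
tool_pos: [518.9, 274.6, 97.6]
tcp_rot: [180.0, 0.0, 165.0]
ft_force: [-3.3, -0.7, 9.8]
finger_gap: 0.0
grip_force: 4.5
```

```bash
python3 -m jog '[0,0,0.0006,0,0,0, 0,0,0.001,0,0,0, 0,0,0.001,0,0,0]'
python3 -m jog '[0,0,-0.01,0,0,0, 0,0,-0.025,0,0,0, 0,0,-0.037,0,0,0, 0,0,-0.042,0,0,0]'
python3 -m jog '[-0.004,-0.02,0,0,0,-0.01, -0.011,-0.055,0,0,0,-0.025, -0.018,-0.09,0,0,0,-0.04, -0.025,-0.125,0,0,0,-0.055, -0.032,-0.16,0,0,0,-0.07, -0.039,-0.195,0,0,0,-0.085, -0.046,-0.23,0,0,0,-0.1, -0.05,-0.25,0,0,0,-0.11]'
python3 - <<'E'
from h import *
p=r.snapshot("top"); W=world(p); z=W[:,:,2]
m=(np.hypot(W[:,:,0]-518.7,W[:,:,1]-275)<11)&(z>60); print("button z",np.nanmedian(z[m]),m.sum())
for n,x,y,rd in(("start",486.2,-219.9,8),("stop",482.5,-307,6)):
    m=(np.hypot(W[:,:,0]-x,W[:,:,1]-y)<rd)&(z>30); print(n,np.nanmedian(z[m]),m.sum())
for d in r.outline_of(p,"start_key")[:2]+r.outline_of(p,"board")[:3]: print(d["bbox"],d["score"],np.nanmedian(W[d["region"]],0))
E
```

```text
time: 9.57
tool_pos: [519.0, 274.7, 97.4]
tcp_rot: [180.0, 0.0, 165.0]
ft_force: [-5.1, -1.3, 14.3]
finger_gap: 0.0
grip_force: 7.0
time: 10.07
tool_pos: [519.3, 274.8, 139.4]
tcp_rot: [179.9, 0.1, 165.0]
ft_force: [-0.6, 0.4, -0.0]
finger_gap: -0.1
grip_force: 0.0
time: 11.08
tool_pos: [502.0, 18.5, 137.9]
tcp_rot: [-180.0, -0.0, 171.3]
ft_force: [0.0, 0.2, -0.8]
finger_gap: 0.3
grip_force: 0.0
button z 97.78412922716099 72
start 56.04280607456553 35
stop 54.81069894639054 19
[370.8, 297.1, 389.7, 311.6] 0.71 [ 486.75057905 -217.64782871   55.07991384]
[276.3, 266.1, 293.6, 273.5] 0.37 [572.8049842    9.34185115  53.08309474]
[456.3, 293.3, 484.3, 333.2] 0.93 [ 463.33930388 -450.90928112    5.20844851]
[447.6, 233.3, 483.6, 269.1] 0.9 [ 612.12826693 -448.63582211    5.15816555]
[385.5, 241.9, 416.8, 282.0] 0.85 [ 589.4071355  -271.58746709   59.96499105]
```

The button is home at 97.8 mm. Next is the start key, a tool shift of about (-0.020, -0.239).

```bash
python3 -m jog '[-0.003,-0.035,0,0,0,-0.015, -0.006,-0.07,0,0,0,-0.03, -0.009,-0.105,0,0,0,-0.045, -0.012,-0.14,0,0,0,-0.06, -0.015,-0.175,0,0,0,-0.075, -0.018,-0.21,0,0,0,-0.09, -0.019,-0.23,0,0,0,-0.1, -0.02,-0.239,0,0,0,-0.11]'
python3 -m jog '[0,0,0.01,0,0,0, 0,0,0.03,0,0,0, 0,0,0.05,0,0,0, 0,0,0.06,0,0,0, 0,0,0.065,0,0,0, 0,0,0.065,0,0,0]'
```

```text
time: 12.22
tool_pos: [486.1, -219.3, 137.8]
tcp_rot: [180.0, -0.0, 177.6]
ft_force: [-1.1, 0.2, 0.1]
finger_gap: 0.3
grip_force: 0.0
time: 12.98
tool_pos: [486.0, -218.9, 72.9]
tcp_rot: [180.0, -0.0, 177.6]
ft_force: [0.5, 0.2, -0.6]
finger_gap: -0.5
grip_force: 0.0
```

```bash
python3 -m jog '[0,0,0.008,0,0,0, 0,0,0.014,0,0,0, 0,0,0.017,0,0,0, 0,0,0.019,0,0,0, 0,0,0.021,0,0,0, 0,0,0.022,0,0,0]'
python3 -m jog '[0,0,0.0007,0,0,0, 0,0,0.0014,0,0,0, 0,0,0.0018,0,0,0, 0,0,0.0018,0,0,0]'
```

```text
time: 13.72
tool_pos: [485.7, -219.2, 51.0]
tcp_rot: [180.0, -0.0, 177.6]
ft_force: [-2.8, 0.8, 4.3]
finger_gap: -0.4
grip_force: 2.1
time: 14.22
tool_pos: [485.8, -219.2, 49.9]
tcp_rot: [180.0, -0.0, 177.6]
ft_force: [-7.4, 3.5, 12.3]
finger_gap: 0.0
grip_force: 6.0
```

It is fully down, at 12 N and 49.9 mm. I lift clear and check.

```bash
python3 -m jog '[0,0,-0.01,0,0,0, 0,0,-0.03,0,0,0, 0,0,-0.06,0,0,0, 0,0,-0.09,0,0,0, 0,0,-0.12,0,0,0, 0,0,-0.13,0,0,0, 0,0,-0.13,0,0,0]'
python3 -m jog '[0,0.03,0,0,0,0, 0,0.06,0,0,0,0, 0,0.09,0,0,0,0, 0,0.11,0,0,0,0, 0,0.12,0,0,0,0, 0,0.12,0,0,0,0, 0,0.12,0,0,0,0]'
python3 - <<'E'
from h import *
p=r.snapshot("top"); W=world(p); z=W[:,:,2]
for n,x,y,rd in(("button",518.7,275,11),("rocker on",572,8.7,8),("start",486.2,-219.9,8),("stop",482.5,-307,6)):
    m=(np.hypot(W[:,:,0]-x,W[:,:,1]-y)<rd)&(z>30); print(n,np.nanmedian(z[m]).round(1),m.sum())
for n in("powerbox","board","spool","cleaner","screwdriver"):
    print(n,[np.nanmedian(W[d["region"]],0).round() for d in r.outline_of(p,n)[:3]])
E
```

```text
time: 15.1
tool_pos: [486.3, -219.4, 179.4]
tcp_rot: [-180.0, 0.1, 177.6]
ft_force: [-0.3, 0.2, -0.6]
finger_gap: -0.1
grip_force: 0.0
time: 15.98
tool_pos: [490.7, -99.9, 178.7]
tcp_rot: [-180.0, -0.0, 177.6]
ft_force: [0.9, -0.1, 0.2]
finger_gap: -0.1
grip_force: 0.0
button 97.4 71
rocker on 52.9 33
start nan 0
stop 56.7 19
powerbox [array([578.,   5.,  47.]), array([792., 133.,  46.]), array([ 801., -123.,   46.])]
board [array([ 589., -271.,   60.]), array([ 463., -450.,    5.]), array([ 614., -449.,    5.])]
spool [array([689.,   2.,  50.])]
cleaner []
screwdriver [array([476.,  16.,  20.])]
  return np.nanmean(a, axis, out=out, keepdims=keepdims)
```

The rocker is on, the button is home, and nothing that shows has moved. The arm hides the start key and part of the screwdriver from the top camera, but the key springs back and the tool is well clear of it. I hand in.

```bash
python3 -c "
from bench import r
print(r.hand_in())"
```

```text
the job is handed in; nothing more can be done
None
```

I switched the mains rocker on, pushed the extractor button home, then pressed and released the start key, and handed the job in at about 16 s; the arm hid the start key (and part of the screwdriver) in the last picture and the cleaner was not detected, so I did not see the key back up, and the hand-in returned no verdict.

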